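Press a food box lid shut all round

TASK

The lid lies on the food box but its rim has sprung up on all four sides. Press down the four rim sections with the fingertips, one after the other, until each clicks shut and the whole rim is flush. Only press: do not pick up or tip the box or push it away from its place, and leave the jar, cup and spoon where they are.

Things in the scene. Friction and masses are not known exactly. Their poses are not given: they have to be found in the camera images.
- foodbox: Loose clear box of tomatoes, 0.9 to 1.7 kg, with a white snap-fit lid, 140 mm along its x, 190 mm along its y. Origin: centre of the underside, z up. The lid's middle panel (80 by 130 mm, top 66 mm up) and its 30 mm square corners are seated; between corners each side of the rim is a separate section. Bench scales and a bowl, up to 0.2 m high, stand clear, over 0.4 m to the left and right of the robot.
- rim_far_pad (a point): Where to press the lid's rim section on the box's +x (long side): the middle of the top of its raised bead (bead 9 mm wide, 5 mm high, 128 mm long). The section is 128 mm long and 30 mm wide, hinged along its inner edge, 25.5 mm inwards from this point and 64 mm above the box's underside. When shut this point is 70 mm above the box's underside; sprung up it is 4 to 8 mm higher. The point moves with the section.
- rim_far (a joint): Lift angle of that rim section (rad): 0 is fully home, clicked shut and flush; it starts somewhere between 0.18 and 0.32 (its upper stop). A tight fit: it resists with about 8 N at the bead, more when pressed nearer its hinge, and stays where it is pressed to, so it must be pressed right down to its hard stop at 0.
- rim_near_pad (a point): Where to press the lid's rim section on the box's -x (long side): the middle of the top of its raised bead (bead 9 mm wide, 5 mm high, 128 mm long). The section is 128 mm long and 30 mm wide, hinged along its inner edge, 25.5 mm inwards from this point and 64 mm above the box's underside. When shut this point is 70 mm above the box's underside; sprung up it is 4 to 8 mm higher. The point moves with the section.
- rim_near (a joint): Lift angle of that rim section (rad): 0 is fully home, clicked shut and flush; it starts somewhere between 0.18 and 0.32 (its upper stop). A tight fit: it resists with about 8 N at the bead, more when pressed nearer its hinge, and stays where it is pressed to, so it must be pressed right down to its hard stop at 0.
- rim_left_pad (a point): Where to press the lid's rim section on the box's +y (short side): the middle of the top of its raised bead (bead 9 mm wide, 5 mm high, 78 mm long). The section is 78 mm long and 30 mm wide, hinged along its inner edge, 25.5 mm inwards from this point and 64 mm above the box's underside. When shut this point is 70 mm above the box's underside; sprung up it is 4 to 8 mm higher. The point moves with the section.
- rim_left (a joint): Lift angle of that rim section (rad): 0 is fully home, clicked shut and flush; it starts somewhere between 0.18 and 0.32 (its upper stop). A tight fit: it resists with about 8 N at the bead, more when pressed nearer its hinge, and stays where it is pressed to, so it must be pressed right down to its hard stop at 0.
- rim_right_pad (a point): Where to press the lid's rim section on the box's -y (short side): the middle of the top of its raised bead (bead 9 mm wide, 5 mm high, 78 mm long). The section is 78 mm long and 30 mm wide, hinged along its inner edge, 25.5 mm inwards from this point and 64 mm above the box's underside. When shut this point is 70 mm above the box's underside; sprung up it is 4 to 8 mm higher. The point moves with the section.
- rim_right (a joint): Lift angle of that rim section (rad): 0 is fully home, clicked shut and flush; it starts somewhere between 0.18 and 0.32 (its upper stop). A tight fit: it resists with about 8 N at the bead, more when pressed nearer its hinge, and stays where it is pressed to, so it must be pressed right down to its hard stop at 0.
- jar: Closed amber glass spice jar with steel cap, 54 mm across, 85 mm high, beside the box; origin at the centre of its underside. Leave it alone.
- cup: Open steel cup, 64 mm across, 70 mm high, beside the box; origin at the centre of its underside. Leave it alone.
- spoon: Steel spoon, 180 mm long, lying on the counter beyond the box; its length is its x axis. Leave it alone.
There are look-alikes about, which are no part of the job. What is shaped like the foodbox but brown or green is not meant.

How it is judged:
By the outcome, as a careful person would: the job done as asked, in the order asked, and still so for the second after the job is handed in, with the robot touching nothing.
It also fails if it takes over 48 s, if anything falls off the work surface, if the arm or the gripper's body presses on something with over 40 N, if the wrist force passes 120 N, or if a joint passes its speed limit or range.

ROBOT

A 6-joint arm with a two-finger parallel gripper is mounted at the origin on the work surface. World frame = base frame: x ahead of the robot, y to its left, z up, the work surface at z = 0. Lengths are in m, angles in rad, forces in N, time in s.
With the tool pointing down it reaches from about 0.35 to 0.775 m from the base axis. Payload 7.3 kg.
Tool frame: the origin (TCP) lies at the very end of the fingers, on their centre line; the grasp point (between the pads) lies 19 mm behind it (hold_point_z is the distance from the TCP to the grasp point, in m); z points along the fingers, y is the line along which they close (so a half turn about z gives the same grasp; the last joint's range is limited). The gripper opens to 92 mm and grips with 3 to 60 N. Pads are 19 mm wide; open, the fingers measure 130 mm over their backs; the gripper's body (75 mm by 190 mm) begins 47 mm behind the grasp point.
Start: joints at [1.099, 0.342, 1.524, -0, 1.275, -0.146], TCP at [0.168, 0.497, 0.202] pointing down, gripper open.
Joint ranges: [-2.53, 2.53], [-0.77, 2.02], [0.04, 2.7], [-1, 4.14], [0.28, 2.66], [-3.11, 3.11]. Speed limits (rad/s): [2.57, 2.57, 3.14, 3.14, 3.14, 3.14].

INTERFACE

Orientations are given as a 3x3 rotation matrix whose columns are the frame's x, y, z axes.
In Python, from rig import state, get_image, camera_model, hand_in, hold_point_z gives the robot as it stands.
- The arm moves only by the shell command python3 -m jog 'ROWS' [FORCE]. ROWS is JSON, a list of rows, each an object of numbers: "dx", "dy", "dz": the shift along the tool's x, y, z scaled (see below); "ax", "ay", "az": the turn, a rotation vector about the tool's x, y, z scaled (see below); "gripper": the opening, from -1 (shut) to 1 (fully open). In form: [{"dx": .., "dy": .., "dz": .., "ax": .., "ay": .., "az": .., "gripper": ..}, ...]. A call has 1 to 10 rows; each row shifts and turns the commanded pose from where the row before left it, along the tool's axes as they then stand; what a row does not reach is not made up. The controller multiplies each number of a shift by 0.04 m and each number of a turn by 0.12 rad. A row lasts 1/12 s, in which the tool goes at most 41.7 mm and 7.16 degrees, less where a joint would pass 70% of its speed; a pose out of reach is approached as far as the arm can. A call with a number of a shift or a turn outside -1 to 1 is refused whole. A call with a gripper value outside its range is refused whole. The fingers move at their own pace and stop on an object; FORCE is the grip in N (left out, the last holds). Time passes only in rows, so rows that do not move let the fingers close. It gives the time, the measured TCP pose, the force, the opening and the grip force at its end, in the units of the state.
- state(): the state, without advancing time (a new reading comes with each control period).
- get_image(name): name is "side" or "top"; returns (picture, depth): 384x512x3 uint8, blue, green, red; 384x512 float32, m along the optical axis (not along the pixel's ray), 0 where there is no reading.
- camera_model(name): a dict with "camera_matrix" (3x3 intrinsics, pixels), "R" (3x3) and "t" (3): a world point X has camera coordinates R X + t. Camera axes: x right, y down, z forward; pixel columns grow to the right and rows downward; lengths in m; the calibration is good to about 2 mm. A picture is of the moment at which its call begins. camera_model takes no time and is no camera call.
- hand_in(): hands the job in; it is judged then, once.
The state is a dict: "t": time; "q": joint angles; "dq": joint speeds; "joint_torque": joint torques, N m; "tcp_pos": TCP position; "tcp_rot": TCP orientation; "ft_force": force on the tool from outside, world axes, zero at the start; "moment": the same for the moment, N m; "grip_width": opening from 0.0 (shut) to 1.0 (fully open); "finger_force": force on a finger pad.
Only numpy, scipy, OpenCV 4.12 (cv2) and the standard library are available. Lean on these libraries where they do the work, as an engineer would, in place of code of your own. Each camera call takes 0.05 s, during which the arm holds its last target. There are 200 camera calls.

## Working session

There is one attempt and no reset: what is moved stays moved. The work goes in short steps, Python scripts to look and compute and a shell command to move; the robot and the scene stay as the last step left them, time stands still between calls to the robot, and variables do not carry over. Pictures are saved under pics/ and viewed, at most 10 in all, crops included, and the job is handed in when it is done.

```bash
mkdir -p pics; python3 - <<'E'
from rig import *
import cv2,numpy as np
s=state();print({k:np.round(s[k],3).tolist() for k in s})
for n in("top","side"):
    i,d=get_image(n);cv2.imwrite(f"pics/{n}0.png",i);np.save(f"{n}0.npy",d);c=camera_model(n);print(n,c["camera_matrix"],np.round(-c["R"].T@c["t"],3),np.round(c["R"],3))
E
```

```text
{'t': 0.0, 'q': [1.099, 0.343, 1.525, 0.0, 1.275, -0.146], 'dq': [0.003, 0.001, 0.002, -0.001, 0.0, 0.001], 'joint_torque': [-0.001, -43.125, -24.422, 0.072, 0.056, -0.0], 'tcp_pos': [0.168, 0.497, 0.202], 'tcp_rot': [[-0.947, 0.32, -0.001], [0.32, 0.947, -0.001], [0.0, -0.002, -1.0]], 'ft_force': [1.126, 0.163, 1.084], 'moment': [0.049, 0.022, -0.043], 'finger_force': 0.0, 'grip_width': 1.001}
top [[413.03788603   0.         255.26839992]
 [  0.         413.03788603 191.62381447]
 [  0.           0.           1.        ]] [0.396 0.023 0.967] [[ 0.007 -1.    -0.004]
 [-0.98  -0.006 -0.2  ]
 [ 0.2    0.005 -0.98 ]]
side [[360.21366158   0.         254.39759935]
 [  0.         360.21366158 190.20149158]
 [  0.           0.           1.        ]] [0.432 0.591 0.537] [[-0.976 -0.217 -0.019]
 [-0.125  0.63  -0.767]
 [ 0.179 -0.746 -0.642]]
```

View pics/top0.png

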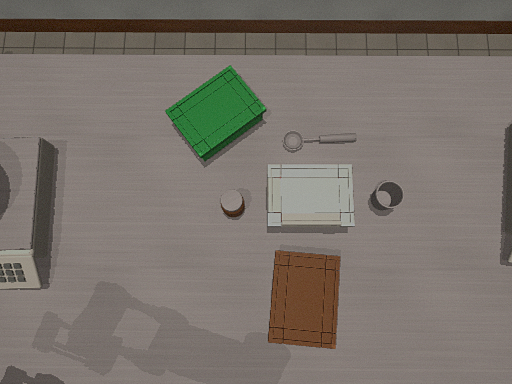

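View pics/side0.png

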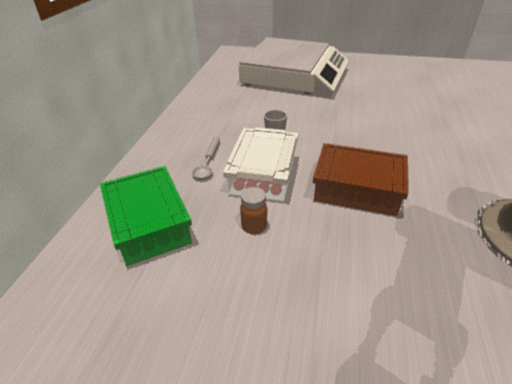

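The top view shows the white lid at columns 267–355, rows 165–228. The jar is at (232,203) on its left, the cup at (389,195) on its right, and the spoon beyond it. The side view agrees.

```bash
cat > m.py <<'E'
from rig import *
import cv2,numpy as np
def cloud(n,d):
    c=camera_model(n);K=c["camera_matrix"];v,u=np.mgrid[:384,:512]
    P=np.stack([(u-K[0,2])/K[0,0]*d,(v-K[1,2])/K[1,1]*d,d],-1)
    return (P-c["t"])@c["R"]
def angles(P,ctr,yaw):
    # local heights of rim bead strips
    R=np.array([[np.cos(yaw),-np.sin(yaw)],[np.sin(yaw),np.cos(yaw)]])
    L=(P[...,:2]-ctr)@R; z=P[...,2]
    for n,m in dict(far=(abs(L[...,0]-.0655)<.004)&(abs(L[...,1])<.05),near=(abs(L[...,0]+.0655)<.004)&(abs(L[...,1])<.05),
      left=(abs(L[...,1]-.0905)<.004)&(abs(L[...,0])<.03),right=(abs(L[...,1]+.0905)<.004)&(abs(L[...,0])<.03),panel=(abs(L[...,0])<.03)&(abs(L[...,1])<.05)).items():
        print(n,m.sum(),"z",np.round(np.percentile(z[m],[20,50,80]),4))
E
python3 - <<'E'
from m import *
im=cv2.imread("pics/top0.png");P=cloud("top",np.load("top0.npy"))
v,u=np.mgrid[:384,:512]
box=(u>255)&(u<365)&(v>155)&(v<238)
m=box&(P[...,2]>.055)&(P[...,2]<.09)
r=cv2.minAreaRect(P[m][:,:2].astype(np.float32));print(r)
(cx,cy),(w,h),a=r
a=(a+45)%90-45
print("yaw",a);np.save("box.npy",[cx,cy,np.radians(a)])
angles(P,np.array([cx,cy]),np.radians(a))
for n,(a0,b0,c0,d0) in dict(jar=(215,250,185,220),cup=(370,408,178,212)).items():
    q=P[c0:d0,a0:b0];q=q[q[...,2]>.06];print(n,q.min(0),q.max(0))
q=P[130:152,280:360].reshape(-1,3);q=q[q[:,2]>.004];print("spoon",q.mean(0),q.max(0))
E
```

```text
((0.5741913914680481, -0.09347635507583618), (0.14079947769641876, 0.19030021131038666), 0.27694249153137207)
yaw 0.27694249153137207
far 143 z [0.0731 0.0745 0.0759]
near 314 z [-0.0008  0.0723  0.0767]
left 87 z [0.0727 0.0737 0.0754]
right 88 z [0.0726 0.074  0.0755]
panel 1191 z [0.0638 0.0651 0.0664]
jar [0.39638324 0.02271382 0.06001748] [0.58230534 0.10228271 0.96695357]
cup [ 0.39638324 -0.30231928  0.06010166] [0.60829912 0.02271382 0.96695357]
spoon [ 0.71801781 -0.11913054  0.02939144] [0.74497788 0.02271382 0.96695357]
```

```bash
python3 -m jog '[{"az":-0.9,"gripper":-1},{"az":-0.9,"gripper":-1},{"az":-0.92,"gripper":-1},{"dx":-0.59,"dy":-0.74,"gripper":-1},{"dx":-0.59,"dy":-0.74,"gripper":-1},{"dx":-0.59,"dy":-0.74,"gripper":-1},{"dx":-0.59,"dy":-0.74,"gripper":-1},{"dx":-0.59,"dy":-0.74,"gripper":-1},{"dx":-0.59,"dy":-0.74,"gripper":-1}]' 20; python3 -m jog '[{"dx":-0.59,"dy":-0.74},{"dx":-0.59,"dy":-0.74},{"dx":-0.59,"dy":-0.74},{"dx":-0.59,"dy":-0.74},{"dx":-0.59,"dy":-0.74},{"dx":-0.59,"dy":-0.74},{"dx":-0.59,"dy":-0.74},{"dx":-0.59,"dy":-0.74},{"dx":-0.59,"dy":-0.74},{"dx":-0.59,"dy":-0.74}]';python3 -m jog '[{"dx":-0.59,"dy":-0.74},{"dx":-0.59,"dy":-0.74},{"dx":-0.59,"dy":-0.74},{"dx":-0.59,"dy":-0.74},{"dz":0},{"dz":0},{"dz":0}]'
```

```text
validation failed for argument at $[0]...
validation failed for argument at $[0]...
validation failed for argument at $[0]...
```

```bash
python3 -m jog '[{"dx":0,"dy":0,"dz":0,"ax":0,"ay":0,"az":-0.9,"gripper":-1},{"dx":0,"dy":0,"dz":0,"ax":0,"ay":0,"az":-0.9,"gripper":-1},{"dx":0,"dy":0,"dz":0,"ax":0,"ay":0,"az":-0.92,"gripper":-1},{"dx":-0.59,"dy":-0.74,"dz":0,"ax":0,"ay":0,"az":0,"gripper":-1},{"dx":-0.59,"dy":-0.74,"dz":0,"ax":0,"ay":0,"az":0,"gripper":-1},{"dx":-0.59,"dy":-0.74,"dz":0,"ax":0,"ay":0,"az":0,"gripper":-1},{"dx":-0.59,"dy":-0.74,"dz":0,"ax":0,"ay":0,"az":0,"gripper":-1}]' 20
```

```text
t: 0.68
tcp_pos: [0.2628, 0.3776, 0.202]
tcp_rot: [[-1.0, -0.002, -0.0], [-0.002, 1.0, -0.001], [0.0, -0.001, -1.0]]
ft_force: [1.8, -0.0, -0.2]
grip_width: 0.541
finger_force: 0.0
```

```bash
python3 -m jog '[{"dx":-0.59,"dy":-0.74,"dz":0,"ax":0,"ay":0,"az":0,"gripper":-1},{"dx":-0.59,"dy":-0.74,"dz":0,"ax":0,"ay":0,"az":0,"gripper":-1},{"dx":-0.59,"dy":-0.74,"dz":0,"ax":0,"ay":0,"az":0,"gripper":-1},{"dx":-0.59,"dy":-0.74,"dz":0,"ax":0,"ay":0,"az":0,"gripper":-1},{"dx":-0.59,"dy":-0.74,"dz":0,"ax":0,"ay":0,"az":0,"gripper":-1},{"dx":-0.59,"dy":-0.74,"dz":0,"ax":0,"ay":0,"az":0,"gripper":-1},{"dx":-0.59,"dy":-0.74,"dz":0,"ax":0,"ay":0,"az":0,"gripper":-1},{"dx":-0.59,"dy":-0.74,"dz":0,"ax":0,"ay":0,"az":0,"gripper":-1}]' && python3 -m jog '[{"dx":-0.59,"dy":-0.74,"dz":0,"ax":0,"ay":0,"az":0,"gripper":-1},{"dx":-0.59,"dy":-0.74,"dz":0,"ax":0,"ay":0,"az":0,"gripper":-1},{"dx":-0.59,"dy":-0.74,"dz":0,"ax":0,"ay":0,"az":0,"gripper":-1},{"dx":-0.59,"dy":-0.74,"dz":0,"ax":0,"ay":0,"az":0,"gripper":-1},{"dx":-0.59,"dy":-0.74,"dz":0,"ax":0,"ay":0,"az":0,"gripper":-1},{"dx":-0.59,"dy":-0.74,"dz":0,"ax":0,"ay":0,"az":0,"gripper":-1},{"dx":-0.59,"dy":-0.74,"dz":0,"ax":0,"ay":0,"az":0,"gripper":-1},{"dx":-0.59,"dy":-0.74,"dz":0,"ax":0,"ay":0,"az":0,"gripper":-1},{"dx":0,"dy":0,"dz":0,"ax":0,"ay":0,"az":0,"gripper":-1},{"dx":0,"dy":0,"dz":0,"ax":0,"ay":0,"az":0,"gripper":-1}]'
```

```text
t: 1.35
tcp_pos: [0.4521, 0.1406, 0.2021]
tcp_rot: [[-1.0, -0.0, -0.0], [-0.0, 1.0, 0.0], [0.0, 0.0, -1.0]]
ft_force: [0.6, 1.4, 0.6]
grip_width: 0.018
finger_force: 0.0
t: 2.18
tcp_pos: [0.6404, -0.0959, 0.2005]
tcp_rot: [[-1.0, 0.002, -0.002], [0.002, 1.0, 0.001], [0.002, 0.001, -1.0]]
ft_force: [0.7, 0.5, -0.7]
grip_width: 0.007
finger_force: 0.0
```

```bash
python3 -m jog '[{"dx":0,"dy":0.05,"dz":0.7,"ax":0,"ay":0,"az":0,"gripper":-1},{"dx":0,"dy":0,"dz":0.8,"ax":0,"ay":0,"az":0,"gripper":-1},{"dx":0,"dy":0,"dz":0.8,"ax":0,"ay":0,"az":0,"gripper":-1},{"dx":0,"dy":0,"dz":0.5,"ax":0,"ay":0,"az":0,"gripper":-1},{"dx":0,"dy":0,"dz":0.1,"ax":0,"ay":0,"az":0,"gripper":-1},{"dx":0,"dy":0,"dz":0,"ax":0,"ay":0,"az":0,"gripper":-1}]' && python3 -m jog '[{"dx":0,"dy":0,"dz":0.05,"ax":0,"ay":0,"az":0,"gripper":-1},{"dx":0,"dy":0,"dz":0.05,"ax":0,"ay":0,"az":0,"gripper":-1},{"dx":0,"dy":0,"dz":0.05,"ax":0,"ay":0,"az":0,"gripper":-1},{"dx":0,"dy":0,"dz":0.05,"ax":0,"ay":0,"az":0,"gripper":-1},{"dx":0,"dy":0,"dz":0.05,"ax":0,"ay":0,"az":0,"gripper":-1},{"dx":0,"dy":0,"dz":0.05,"ax":0,"ay":0,"az":0,"gripper":-1},{"dx":0,"dy":0,"dz":0,"ax":0,"ay":0,"az":0,"gripper":-1}]'
```

```text
t: 2.68
tcp_pos: [0.639, -0.0909, 0.0853]
tcp_rot: [[-1.0, -0.002, -0.003], [-0.002, 1.0, 0.001], [0.003, 0.001, -1.0]]
ft_force: [0.0, 0.3, 0.0]
grip_width: 0.006
finger_force: 0.0
t: 3.27
tcp_pos: [0.6401, -0.0923, 0.0739]
tcp_rot: [[-1.0, -0.001, -0.001], [-0.001, 1.0, 0.0], [0.001, 0.0, -1.0]]
ft_force: [-0.3, -0.2, -0.9]
grip_width: 0.007
finger_force: 0.0
```

```bash
python3 -m jog '[{"dx":0,"dy":0,"dz":0.03,"ax":0,"ay":0,"az":0,"gripper":-1},{"dx":0,"dy":0,"dz":0.03,"ax":0,"ay":0,"az":0,"gripper":-1},{"dx":0,"dy":0,"dz":0,"ax":0,"ay":0,"az":0,"gripper":-1}]' && python3 -m jog '[{"dx":0,"dy":0,"dz":0.03,"ax":0,"ay":0,"az":0,"gripper":-1},{"dx":0,"dy":0,"dz":0.03,"ax":0,"ay":0,"az":0,"gripper":-1},{"dx":0,"dy":0,"dz":0,"ax":0,"ay":0,"az":0,"gripper":-1}]'
```

```text
t: 3.52
tcp_pos: [0.6403, -0.0923, 0.0716]
tcp_rot: [[-1.0, -0.001, -0.0], [-0.001, 1.0, 0.0], [0.0, 0.0, -1.0]]
ft_force: [-0.8, 0.2, 0.5]
grip_width: 0.005
finger_force: 0.0
t: 3.77
tcp_pos: [0.6402, -0.0923, 0.0692]
tcp_rot: [[-1.0, -0.001, -0.0], [-0.001, 1.0, 0.0], [0.0, 0.0, -1.0]]
ft_force: [1.1, 0.5, 0.3]
grip_width: 0.005
finger_force: 0.0
```

```bash
python3 - <<'E'
from m import *
a,d=get_image("side");b,d2=get_image("top")
cv2.imwrite("pics/c1.png",np.hstack([cv2.resize(a[100:220,190:330],None,fx=2.8,fy=2.8,interpolation=2),cv2.resize(b[120:240,245:385],None,fx=2.8,fy=2.8,interpolation=2)]))
E
```

```text
(no output)
```

View pics/c1.png

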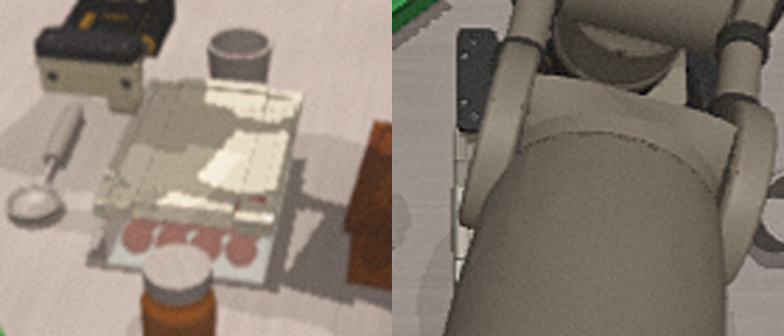

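The side view shows the narrow finger tip around crop (125,105), at or just beyond the lid's far edge. I'll check where it really is.

```bash
python3 - <<'E'
from m import *
s=state();c=camera_model("side");K=c["camera_matrix"]
def pr(X): p=K@(c["R"]@np.array(X)+c["t"]);return np.round(p[:2]/p[2],1)
T=s["tcp_pos"];print(T,"tcp px",pr(T))
for dx in(-.0095,.0095):
  for dy in(-.02,.02): print(dx,dy,pr([T[0]+dx,T[1]+dy,T[2]]))
for x,y in((.644,.0015),(.644,-.1885),(.504,.0015),(.504,-.1885)): print("corner",x,y,pr([x,y,.066]))
P=cloud("side",np.load("side0.npy"));v,u=np.mgrid[:384,:512]
m=(u>215)&(u<305)&(v>122)&(v<205)&(P[...,2]>.058)&(P[...,2]<.085)
print(cv2.minAreaRect(P[m][:,:2].astype(np.float32)))
angles(P,np.array([.5742,-.0935]),0.)
_,d=get_image("side");Q=cloud("side",d)
w=Q[100:150,190:260].reshape(-1,3);w=w[(w[:,2]>.066)&(w[:,2]<.15)&(w[:,0]>.6)]
for z in np.arange(.066,.15,.006):
    k=w[abs(w[:,2]-z)<.003]
    if len(k):print(round(z,3),len(k),np.round(np.percentile(k[:,:2],[5,95],axis=0),3).tolist())
angles(Q,np.array([.5742,-.0935]),0.)
E
```

```text
[ 0.64034531 -0.09226702  0.06944271] tcp px [234.9 148.4]
-0.0095 -0.02 [240.9 144.2]
-0.0095 0.02 [236.7 153.5]
0.0095 -0.02 [233.3 143.4]
0.0095 0.02 [228.8 152.6]
corner 0.644 0.0015 [222.2 173.1]
corner 0.644 -0.1885 [243.3 128.9]
corner 0.504 0.0015 [286.4 180.9]
corner 0.504 -0.1885 [297.9 134.3]
((0.5728285312652588, -0.07286909222602844), (0.14095281064510345, 0.3539705276489258), 0.15459521114826202)
far 62 z [0.0749 0.0754 0.0761]
near 162 z [0.0004 0.0744 0.0775]
left 396 z [0.0346 0.0465 0.0713]
right 47 z [0.0732 0.0745 0.0751]
panel 628 z [0.0654 0.0661 0.0668]
0.066 177 [[0.602, -0.179], [0.632, -0.1]]
0.072 124 [[0.605, -0.185], [0.641, -0.091]]
0.078 33 [[0.62, -0.164], [0.641, -0.081]]
0.096 8 [[0.629, -0.093], [0.648, -0.083]]
0.102 15 [[0.628, -0.099], [0.647, -0.078]]
0.108 21 [[0.628, -0.082], [0.649, -0.074]]
0.114 19 [[0.628, -0.075], [0.649, -0.073]]
0.12 1 [[0.633, -0.074], [0.633, -0.074]]
0.126 2 [[0.628, -0.104], [0.629, -0.102]]
0.132 1 [[0.628, -0.103], [0.628, -0.103]]
far 433 z [0.1861 0.2703 0.3309]
near 160 z [0.0002 0.0744 0.0776]
left 428 z [0.0345 0.0484 0.0734]
right 51 z [0.0732 0.0744 0.0754]
panel 976 z [0.0657 0.0667 0.2974]
```

The camera puts the finger ends at about z = 0.09, about 20 mm above the reported TCP, at the right x,y. I'll keep descending and watch the force.

```bash
for i in 1 2 3; do :; done; python3 -m jog '[{"dx":0,"dy":0,"dz":0.05,"ax":0,"ay":0,"az":0,"gripper":-1},{"dx":0,"dy":0,"dz":0.05,"ax":0,"ay":0,"az":0,"gripper":-1},{"dx":0,"dy":0,"dz":0,"ax":0,"ay":0,"az":0,"gripper":-1}]' && python3 -m jog '[{"dx":0,"dy":0,"dz":0.05,"ax":0,"ay":0,"az":0,"gripper":-1},{"dx":0,"dy":0,"dz":0.05,"ax":0,"ay":0,"az":0,"gripper":-1},{"dx":0,"dy":0,"dz":0,"ax":0,"ay":0,"az":0,"gripper":-1}]'
```

```text
t: 4.17
tcp_pos: [0.6401, -0.0922, 0.065]
tcp_rot: [[-1.0, -0.001, -0.001], [-0.001, 1.0, 0.0], [0.001, 0.0, -1.0]]
ft_force: [-0.2, -0.4, -0.4]
grip_width: 0.008
finger_force: 0.0
t: 4.42
tcp_pos: [0.6401, -0.0922, 0.061]
tcp_rot: [[-1.0, -0.001, -0.001], [-0.001, 1.0, 0.0], [0.001, 0.0, -1.0]]
ft_force: [0.2, -1.4, 1.2]
grip_width: 0.006
finger_force: 0.0
```

```bash
python3 -m jog '[{"dx":0,"dy":0,"dz":0.05,"ax":0,"ay":0,"az":0,"gripper":-1},{"dx":0,"dy":0,"dz":0,"ax":0,"ay":0,"az":0,"gripper":-1}]' && python3 -m jog '[{"dx":0,"dy":0,"dz":0.05,"ax":0,"ay":0,"az":0,"gripper":-1},{"dx":0,"dy":0,"dz":0,"ax":0,"ay":0,"az":0,"gripper":-1}]'; python3 - <<'E'
from m import *
a,d=get_image("side")
cv2.imwrite("pics/c2.png",cv2.resize(a[90:220,180:320],None,fx=4.5,fy=4.5,interpolation=2))
E
```

```text
t: 4.58
tcp_pos: [0.6402, -0.0922, 0.0591]
tcp_rot: [[-1.0, -0.001, -0.0], [-0.001, 1.0, 0.0], [0.0, 0.0, -1.0]]
ft_force: [-0.7, -0.8, 0.4]
grip_width: 0.006
finger_force: 0.0
t: 4.75
tcp_pos: [0.6402, -0.0923, 0.0572]
tcp_rot: [[-1.0, -0.001, -0.0], [-0.001, 1.0, 0.0], [0.0, 0.0, -1.0]]
ft_force: [-0.4, -0.5, 0.4]
grip_width: 0.006
finger_force: 0.0
```

View pics/c2.png

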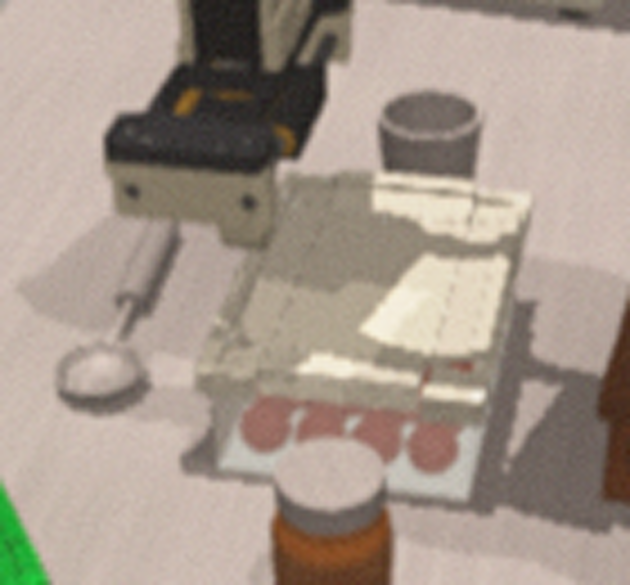

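The body's front edge hides most of the finger. The tip shows at crop (222–275, 245) with a gap to the lid. I'll measure the gap.

```bash
python3 - <<'E'
from m import *
print(np.round(state()["tcp_pos"],4),hold_point_z, state()["grip_width"])
_,d=get_image("side");Q=cloud("side",d)
for v in range(136,156): print(v,[ "%d,%d,%d"%tuple(1000*Q[v,u]) for u in range(228,244,3)])
E
```

```text
[ 0.6403 -0.0923  0.0573] 0.0188 0.007649902691845019
136 ['626,-4,157', '620,-3,158', '614,-6,157', '608,-6,158', '602,-7,158', '633,-143,72']
137 ['626,-3,155', '620,-4,155', '614,-4,156', '607,-4,157', '603,-9,154', '633,-143,70']
138 ['626,-3,153', '620,-3,154', '615,-8,151', '607,-1,156', '603,-10,152', '632,-141,69']
139 ['626,-3,150', '619,-2,152', '614,-4,151', '607,-3,153', '603,-9,150', '631,-135,69']
140 ['650,-74,102', '620,-4,148', '614,-4,149', '608,-4,149', '628,-96,91', '630,-132,69']
141 ['700,-226,0', '642,-73,100', '636,-75,100', '628,-74,102', '628,-96,88', '629,-127,69']
142 ['698,-221,0', '643,-74,97', '636,-74,98', '629,-76,98', '628,-95,86', '628,-123,68']
143 ['697,-216,0', '643,-73,95', '636,-76,94', '629,-74,97', '627,-93,85', '627,-119,69']
144 ['695,-210,0', '646,-82,87', '638,-81,88', '629,-75,93', '633,-112,69', '625,-112,70']
145 ['694,-205,0', '686,-208,0', '640,-87,81', '632,-84,84', '631,-104,71', '624,-109,70']
146 ['691,-198,1', '685,-206,-2', '677,-205,0', '635,-95,74', '631,-104,69', '624,-107,68']
147 ['691,-197,0', '683,-197,0', '641,-88,75', '635,-91,74', '629,-98,70', '623,-102,68']
148 ['690,-192,0', '682,-194,0', '639,-83,76', '634,-88,73', '629,-96,68', '622,-100,67']
149 ['689,-188,0', '680,-188,0', '639,-80,75', '633,-85,73', '628,-92,68', '621,-96,67']
150 ['688,-184,-1', '680,-186,-1', '637,-75,75', '633,-85,70', '626,-87,69', '620,-91,68']
151 ['685,-176,0', '677,-177,1', '637,-74,74', '632,-81,69', '626,-87,67', '619,-88,67']
152 ['684,-173,0', '676,-174,0', '635,-67,75', '631,-79,68', '624,-80,69', '619,-85,66']
153 ['683,-168,0', '675,-170,0', '635,-65,75', '630,-74,69', '623,-75,69', '618,-82,66']
154 ['683,-166,-1', '640,-60,75', '634,-61,74', '629,-70,69', '623,-73,68', '617,-77,66']
155 ['681,-160,0', '638,-53,76', '633,-58,74', '628,-65,70', '622,-69,67', '615,-71,67']
```

The finger bottom is at about z = 0.079 when the TCP reads 0.057, so there is a 21 mm offset. The bead is still at 0.075. Contact should come at a TCP reading near 0.054 and flush near 0.049.

```bash
python3 -m jog '[{"dx":0,"dy":0,"dz":0.05,"ax":0,"ay":0,"az":0,"gripper":-1},{"dx":0,"dy":0,"dz":0,"ax":0,"ay":0,"az":0,"gripper":-1}]' && python3 -m jog '[{"dx":0,"dy":0,"dz":0.05,"ax":0,"ay":0,"az":0,"gripper":-1},{"dx":0,"dy":0,"dz":0,"ax":0,"ay":0,"az":0,"gripper":-1}]'&& python3 -m jog '[{"dx":0,"dy":0,"dz":0.04,"ax":0,"ay":0,"az":0,"gripper":-1},{"dx":0,"dy":0,"dz":0,"ax":0,"ay":0,"az":0,"gripper":-1}]'
```

```text
t: 5.02
tcp_pos: [0.6402, -0.0923, 0.0552]
tcp_rot: [[-1.0, -0.001, -0.0], [-0.001, 1.0, 0.0], [0.0, 0.0, -1.0]]
ft_force: [-1.1, 0.1, 0.1]
grip_width: 0.002
finger_force: 0.0
t: 5.18
tcp_pos: [0.6402, -0.0923, 0.0531]
tcp_rot: [[-1.0, -0.001, -0.001], [-0.001, 1.0, 0.0], [0.001, 0.0, -1.0]]
ft_force: [0.1, -0.0, -0.5]
grip_width: 0.007
finger_force: 0.0
t: 5.35
tcp_pos: [0.6405, -0.0923, 0.0518]
tcp_rot: [[-1.0, -0.001, 0.0], [-0.001, 1.0, 0.0], [-0.0, 0.0, -1.0]]
ft_force: [-0.0, -0.9, 1.8]
grip_width: 0.005
finger_force: 0.3
```

```bash
python3 -m jog '[{"dx":0,"dy":0,"dz":0.03,"ax":0,"ay":0,"az":0,"gripper":-1},{"dx":0,"dy":0,"dz":0,"ax":0,"ay":0,"az":0,"gripper":-1}]' && python3 -m jog '[{"dx":0,"dy":0,"dz":0.03,"ax":0,"ay":0,"az":0,"gripper":-1},{"dx":0,"dy":0,"dz":0,"ax":0,"ay":0,"az":0,"gripper":-1}]'&& python3 -m jog '[{"dx":0,"dy":0,"dz":0.03,"ax":0,"ay":0,"az":0,"gripper":-1},{"dx":0,"dy":0,"dz":0,"ax":0,"ay":0,"az":0,"gripper":-1}]'
```

```text
t: 5.52
tcp_pos: [0.6407, -0.0923, 0.0513]
tcp_rot: [[-1.0, -0.001, 0.001], [-0.001, 1.0, -0.0], [-0.001, -0.0, -1.0]]
ft_force: [-0.5, 0.4, 3.2]
grip_width: 0.003
finger_force: 1.8
t: 5.68
tcp_pos: [0.641, -0.0924, 0.0505]
tcp_rot: [[-1.0, -0.001, 0.002], [-0.001, 1.0, -0.0], [-0.002, -0.0, -1.0]]
ft_force: [-0.3, 1.0, 5.9]
grip_width: 0.003
finger_force: 2.8
t: 5.85
tcp_pos: [0.6413, -0.0924, 0.0495]
tcp_rot: [[-1.0, -0.001, 0.003], [-0.001, 1.0, -0.0], [-0.003, -0.0, -1.0]]
ft_force: [-0.2, 1.7, 6.5]
grip_width: 0.008
finger_force: 3.1
```

```bash
python3 -m jog '[{"dx":0,"dy":0,"dz":0.05,"ax":0,"ay":0,"az":0,"gripper":-1},{"dx":0,"dy":0,"dz":0.05,"ax":0,"ay":0,"az":0,"gripper":-1},{"dx":0,"dy":0,"dz":0,"ax":0,"ay":0,"az":0,"gripper":-1}]' && python3 -m jog '[{"dx":0,"dy":0,"dz":0.05,"ax":0,"ay":0,"az":0,"gripper":-1},{"dx":0,"dy":0,"dz":0,"ax":0,"ay":0,"az":0,"gripper":-1}]'
```

```text
t: 6.1
tcp_pos: [0.6424, -0.0924, 0.046]
tcp_rot: [[-1.0, -0.001, 0.005], [-0.001, 1.0, -0.001], [-0.005, -0.001, -1.0]]
ft_force: [2.9, 1.4, 5.8]
grip_width: 0.008
finger_force: 3.0
t: 6.27
tcp_pos: [0.6426, -0.0924, 0.0454]
tcp_rot: [[-1.0, -0.001, 0.006], [-0.001, 1.0, -0.001], [-0.006, -0.001, -1.0]]
ft_force: [0.3, 1.4, 14.5]
grip_width: 0.003
finger_force: 6.9
```

```bash
python3 -m jog '[{"dx":0,"dy":0,"dz":0.05,"ax":0,"ay":0,"az":0,"gripper":-1},{"dx":0,"dy":0,"dz":0,"ax":0,"ay":0,"az":0,"gripper":-1}]'
```

```text
t: 6.43
tcp_pos: [0.6428, -0.0924, 0.0451]
tcp_rot: [[-1.0, -0.001, 0.007], [-0.001, 1.0, -0.001], [-0.007, -0.001, -1.0]]
ft_force: [-4.3, 2.9, 24.1]
grip_width: 0.008
finger_force: 11.8
```

That's the hard stop: 7 mm of travel, then the force rose to 24 N. Next is the near side.

```bash
python3 -m jog '[{"dx":0,"dy":0,"dz":-0.5,"ax":0,"ay":0,"az":0,"gripper":-1},{"dx":0,"dy":0,"dz":-0.5,"ax":0,"ay":0,"az":0,"gripper":-1},{"dx":0.82,"dy":0,"dz":0,"ax":0,"ay":0,"az":0,"gripper":-1},{"dx":0.82,"dy":0,"dz":0,"ax":0,"ay":0,"az":0,"gripper":-1},{"dx":0.82,"dy":0,"dz":0,"ax":0,"ay":0,"az":0,"gripper":-1},{"dx":0.82,"dy":0,"dz":0,"ax":0,"ay":0,"az":0,"gripper":-1},{"dx":0,"dy":0,"dz":0.3,"ax":0,"ay":0,"az":0,"gripper":-1},{"dx":0,"dy":0,"dz":0.25,"ax":0,"ay":0,"az":0,"gripper":-1},{"dx":0,"dy":0,"dz":0,"ax":0,"ay":0,"az":0,"gripper":-1},{"dx":0,"dy":0,"dz":0,"ax":0,"ay":0,"az":0,"gripper":-1}]'; python3 - <<'E'
from m import *
_,d=get_image("side");Q=cloud("side",d)
s=state();c=s["tcp_pos"];print(np.round(c,4))
angles(Q,np.array([.574,-.0935]),0.)
w=Q.reshape(-1,3);w=w[(w[:,2]>.085)&(w[:,2]<.11)&(abs(w[:,0]-c[0])<.04)&(abs(w[:,1]-c[1])<.04)]
if len(w):print(len(w),np.percentile(w,[3,97],axis=0).round(3))
E
```

```text
t: 7.27
tcp_pos: [0.5098, -0.0924, 0.0578]
tcp_rot: [[-1.0, -0.001, -0.0], [-0.001, 1.0, 0.0], [0.0, 0.0, -1.0]]
ft_force: [-0.3, -0.6, 0.9]
grip_width: 0.005
finger_force: 0.0
[ 0.5102 -0.0925  0.0582]
far 78 z [0.0692 0.0698 0.0705]
near 544 z [0.0774 0.2355 0.3151]
left 419 z [0.0335 0.0471 0.0719]
right 19 z [0.0735 0.0746 0.0751]
panel 746 z [0.0656 0.0664 0.1711]
45 [[ 0.498 -0.09   0.085]
 [ 0.518 -0.074  0.102]]
```

The far side reads 69.8 mm, so it is flush. Pressing the near side.

```bash
python3 -m jog '[{"dx":0.03,"dy":0,"dz":0.05,"ax":0,"ay":0,"az":0,"gripper":-1},{"dx":0,"dy":0,"dz":0.05,"ax":0,"ay":0,"az":0,"gripper":-1},{"dx":0,"dy":0,"dz":0.05,"ax":0,"ay":0,"az":0,"gripper":-1},{"dx":0,"dy":0,"dz":0.05,"ax":0,"ay":0,"az":0,"gripper":-1},{"dx":0,"dy":0,"dz":0,"ax":0,"ay":0,"az":0,"gripper":-1}]' && python3 -m jog '[{"dx":0,"dy":0,"dz":0.05,"ax":0,"ay":0,"az":0,"gripper":-1},{"dx":0,"dy":0,"dz":0.05,"ax":0,"ay":0,"az":0,"gripper":-1},{"dx":0,"dy":0,"dz":0.05,"ax":0,"ay":0,"az":0,"gripper":-1},{"dx":0,"dy":0,"dz":0,"ax":0,"ay":0,"az":0,"gripper":-1}]' && python3 -m jog '[{"dx":0,"dy":0,"dz":0.05,"ax":0,"ay":0,"az":0,"gripper":-1},{"dx":0,"dy":0,"dz":0,"ax":0,"ay":0,"az":0,"gripper":-1}]'
```

```text
t: 7.73
tcp_pos: [0.5074, -0.0924, 0.0506]
tcp_rot: [[-1.0, -0.001, -0.001], [-0.001, 1.0, -0.0], [0.001, -0.0, -1.0]]
ft_force: [-5.1, -0.4, 6.9]
grip_width: 0.004
finger_force: 3.4
t: 8.07
tcp_pos: [0.5067, -0.0924, 0.0454]
tcp_rot: [[-1.0, -0.001, -0.003], [-0.001, 1.0, -0.0], [0.003, -0.0, -1.0]]
ft_force: [-9.1, -0.1, 13.8]
grip_width: 0.001
finger_force: 7.4
t: 8.23
tcp_pos: [0.5068, -0.0925, 0.0449]
tcp_rot: [[-1.0, -0.001, -0.002], [-0.001, 1.0, -0.0], [0.002, -0.0, -1.0]]
ft_force: [-14.3, 0.6, 28.8]
grip_width: 0.005
finger_force: 14.7
```

```bash
python3 -m jog '[{"dx":0,"dy":0,"dz":-0.5,"ax":0,"ay":0,"az":0,"gripper":-1},{"dx":0,"dy":0,"dz":-0.5,"ax":0,"ay":0,"az":0,"gripper":-1},{"dx":-0.54,"dy":0.75,"dz":0,"ax":0,"ay":0,"az":0,"gripper":-1},{"dx":-0.54,"dy":0.75,"dz":0,"ax":0,"ay":0,"az":0,"gripper":-1},{"dx":-0.54,"dy":0.75,"dz":0,"ax":0,"ay":0,"az":0,"gripper":-1},{"dx":0,"dy":0,"dz":0.3,"ax":0,"ay":0,"az":0,"gripper":-1},{"dx":0,"dy":0,"dz":0.25,"ax":0,"ay":0,"az":0,"gripper":-1},{"dx":0,"dy":0,"dz":0,"ax":0,"ay":0,"az":0,"gripper":-1},{"dx":0,"dy":0,"dz":0,"ax":0,"ay":0,"az":0,"gripper":-1}]'; python3 - <<'E'
from m import *
a,d=get_image("side");Q=cloud("side",d)
angles(Q,np.array([.574,-.0935]),0.)
a0=cv2.imread("pics/side0.png");f=lambda x:cv2.resize(x[100:235,190:320],None,fx=3,fy=3,interpolation=2)
cv2.imwrite("pics/c3.png",np.hstack([f(a0),f(a)]))
E
```

```text
t: 8.98
tcp_pos: [0.5716, -0.0029, 0.0594]
tcp_rot: [[-1.0, 0.0, -0.003], [0.0, 1.0, 0.0], [0.003, 0.0, -1.0]]
ft_force: [-0.1, 0.2, 0.8]
grip_width: 0.003
finger_force: 0.0Traceback (most recent call last):
  File "<stdin>", line 3, in <module>
  File "m.py", line 13, in angles
    print(n,m.sum(),"z",np.round(np.percentile(z[m],[20,50,80]),4))
                                 ~~~~~~~~~~~~~^^^^^^^^^^^^^^^^^
    return _quantile_unchecked(
        a, q, axis, out, overwrite_input, method, keepdims, weights)
    return _ureduce(a,
                    func=_quantile_ureduce_func,
    ...<5 lines>...
                    overwrite_input=overwrite_input,
                    method=method)
    r = func(a, **kwargs)
    result = _quantile(arr,
                       quantiles=q,
    ...<2 lines>...
                       out=out,
                       weights=wgt)
    slices_having_nans = np.isnan(arr[-1, ...])
                                  ~~~^^^^^^^^^
IndexError: index -1 is out of bounds for axis 0 with size 0
```

```bash
python3 -m jog '[{"dx":0,"dy":0,"dz":0.06,"ax":0,"ay":0,"az":0,"gripper":-1},{"dx":0,"dy":0,"dz":0.05,"ax":0,"ay":0,"az":0,"gripper":-1},{"dx":0,"dy":0,"dz":0.05,"ax":0,"ay":0,"az":0,"gripper":-1},{"dx":0,"dy":0,"dz":0.05,"ax":0,"ay":0,"az":0,"gripper":-1},{"dx":0,"dy":0,"dz":0,"ax":0,"ay":0,"az":0,"gripper":-1}]' && python3 -m jog '[{"dx":0,"dy":0,"dz":0.05,"ax":0,"ay":0,"az":0,"gripper":-1},{"dx":0,"dy":0,"dz":0.05,"ax":0,"ay":0,"az":0,"gripper":-1},{"dx":0,"dy":0,"dz":0.05,"ax":0,"ay":0,"az":0,"gripper":-1},{"dx":0,"dy":0,"dz":0,"ax":0,"ay":0,"az":0,"gripper":-1}]' && python3 -m jog '[{"dx":0,"dy":0,"dz":0.05,"ax":0,"ay":0,"az":0,"gripper":-1},{"dx":0,"dy":0,"dz":0,"ax":0,"ay":0,"az":0,"gripper":-1}]'
```

```text
t: 9.45
tcp_pos: [0.5724, -0.0025, 0.0516]
tcp_rot: [[-1.0, -0.0, -0.001], [-0.0, 1.0, 0.0], [0.001, 0.0, -1.0]]
ft_force: [-1.1, 0.6, 0.5]
grip_width: 0.001
finger_force: 0.0
t: 9.78
tcp_pos: [0.5729, -0.0013, 0.0466]
tcp_rot: [[-1.0, -0.001, 0.001], [-0.001, 1.0, 0.001], [-0.001, 0.001, -1.0]]
ft_force: [-1.1, 3.9, 5.1]
grip_width: 0.0
finger_force: 2.5
t: 9.95
tcp_pos: [0.573, -0.0011, 0.0455]
tcp_rot: [[-1.0, -0.001, 0.001], [-0.001, 1.0, 0.002], [-0.001, 0.002, -1.0]]
ft_force: [-3.6, 5.4, 10.9]
grip_width: 0.003
finger_force: 5.6
```

```bash
python3 -m jog '[{"dx":0,"dy":0,"dz":0.05,"ax":0,"ay":0,"az":0,"gripper":-1},{"dx":0,"dy":0,"dz":0,"ax":0,"ay":0,"az":0,"gripper":-1}]' && python3 -m jog '[{"dx":0,"dy":0,"dz":0.03,"ax":0,"ay":0,"az":0,"gripper":-1},{"dx":0,"dy":0,"dz":0,"ax":0,"ay":0,"az":0,"gripper":-1}]'
```

```text
t: 10.12
tcp_pos: [0.5732, -0.0011, 0.0451]
tcp_rot: [[-1.0, -0.001, 0.002], [-0.001, 1.0, 0.001], [-0.002, 0.001, -1.0]]
ft_force: [-7.0, 6.1, 22.8]
grip_width: 0.005
finger_force: 11.7
t: 10.28
tcp_pos: [0.5733, -0.0011, 0.045]
tcp_rot: [[-1.0, -0.001, 0.003], [-0.001, 1.0, 0.001], [-0.003, 0.001, -1.0]]
ft_force: [-10.3, 6.0, 31.3]
grip_width: 0.003
finger_force: 15.6
```

The left side is at its hard stop too. Moving to the right side and checking the others from there.

```bash
python3 -m jog '[{"dx":0,"dy":0,"dz":-0.5,"ax":0,"ay":0,"az":0,"gripper":-1},{"dx":0,"dy":0,"dz":-0.55,"ax":0,"ay":0,"az":0,"gripper":-1},{"dx":0,"dy":-0.9,"dz":0,"ax":0,"ay":0,"az":0,"gripper":-1},{"dx":0,"dy":-0.9,"dz":0,"ax":0,"ay":0,"az":0,"gripper":-1},{"dx":0,"dy":-0.9,"dz":0,"ax":0,"ay":0,"az":0,"gripper":-1},{"dx":0,"dy":-0.9,"dz":0,"ax":0,"ay":0,"az":0,"gripper":-1},{"dx":0,"dy":-0.9,"dz":0,"ax":0,"ay":0,"az":0,"gripper":-1},{"dx":0,"dy":0,"dz":0.3,"ax":0,"ay":0,"az":0,"gripper":-1},{"dx":0,"dy":0,"dz":0.2,"ax":0,"ay":0,"az":0,"gripper":-1},{"dx":0,"dy":0,"dz":0,"ax":0,"ay":0,"az":0,"gripper":-1}]'; python3 - <<'E'
from m import *
a,d=get_image("side");Q=cloud("side",d)
a0=cv2.imread("pics/side0.png");f=lambda x:cv2.resize(x[100:235,190:320],None,fx=3,fy=3,interpolation=2)
cv2.imwrite("pics/c3.png",np.hstack([f(a0),f(a)]))
angles(Q,np.array([.574,-.0935]),0.)
E
```

```text
t: 11.12
tcp_pos: [0.5713, -0.1817, 0.0605]
tcp_rot: [[-1.0, 0.0, -0.004], [0.0, 1.0, 0.002], [0.004, 0.002, -1.0]]
ft_force: [-1.1, -0.1, 0.4]
grip_width: 0.005
finger_force: 0.0
far 74 z [0.0691 0.0699 0.0709]
near 156 z [0.0002 0.069  0.0704]
left 347 z [0.0323 0.044  0.0659]
right 84 z [0.0738 0.076  0.2176]
panel 1776 z [0.0662 0.1778 0.3227]
```

View pics/c3.png

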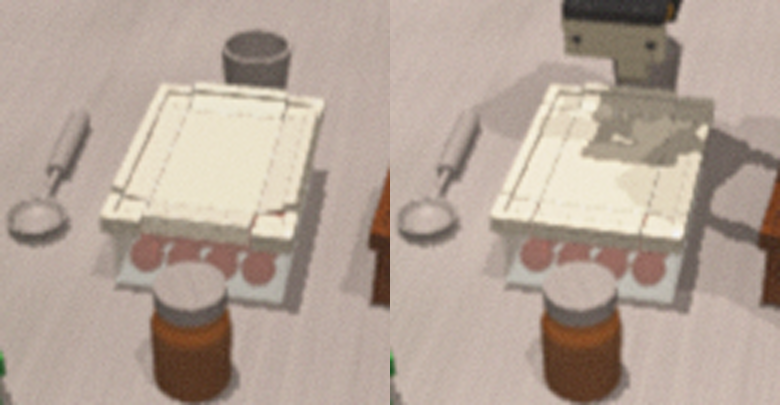

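The box hasn't moved, and the far, near and left sections are flush, with only the rear (right) one still up. The tool is over it at about (645,75).

```bash
python3 -m jog '[{"dx":0,"dy":-0.05,"dz":0.06,"ax":0,"ay":0,"az":0,"gripper":-1},{"dx":0,"dy":0,"dz":0.05,"ax":0,"ay":0,"az":0,"gripper":-1},{"dx":0,"dy":0,"dz":0.05,"ax":0,"ay":0,"az":0,"gripper":-1},{"dx":0,"dy":0,"dz":0.05,"ax":0,"ay":0,"az":0,"gripper":-1},{"dx":0,"dy":0,"dz":0,"ax":0,"ay":0,"az":0,"gripper":-1}]' && python3 -m jog '[{"dx":0,"dy":0,"dz":0.05,"ax":0,"ay":0,"az":0,"gripper":-1},{"dx":0,"dy":0,"dz":0.05,"ax":0,"ay":0,"az":0,"gripper":-1},{"dx":0,"dy":0,"dz":0.05,"ax":0,"ay":0,"az":0,"gripper":-1},{"dx":0,"dy":0,"dz":0,"ax":0,"ay":0,"az":0,"gripper":-1}]' && python3 -m jog '[{"dx":0,"dy":0,"dz":0.05,"ax":0,"ay":0,"az":0,"gripper":-1},{"dx":0,"dy":0,"dz":0.05,"ax":0,"ay":0,"az":0,"gripper":-1},{"dx":0,"dy":0,"dz":0,"ax":0,"ay":0,"az":0,"gripper":-1}]'
```

```text
t: 11.58
tcp_pos: [0.5728, -0.1838, 0.054]
tcp_rot: [[-1.0, -0.001, -0.0], [-0.001, 1.0, 0.0], [0.0, 0.0, -1.0]]
ft_force: [0.5, -1.2, 0.4]
grip_width: 0.004
finger_force: 0.0
t: 11.92
tcp_pos: [0.5732, -0.185, 0.049]
tcp_rot: [[-1.0, -0.001, 0.001], [-0.001, 1.0, -0.001], [-0.001, -0.001, -1.0]]
ft_force: [-1.0, -1.0, 4.5]
grip_width: 0.002
finger_force: 2.0
t: 12.17
tcp_pos: [0.5733, -0.1858, 0.0457]
tcp_rot: [[-1.0, -0.001, 0.002], [-0.001, 1.0, -0.003], [-0.002, -0.003, -1.0]]
ft_force: [-2.6, -4.0, 6.6]
grip_width: 0.005
finger_force: 3.6
```

```bash
python3 -m jog '[{"dx":0,"dy":0,"dz":0.05,"ax":0,"ay":0,"az":0,"gripper":-1},{"dx":0,"dy":0,"dz":0.03,"ax":0,"ay":0,"az":0,"gripper":-1},{"dx":0,"dy":0,"dz":0,"ax":0,"ay":0,"az":0,"gripper":-1}]' && python3 -m jog '[{"dx":0,"dy":0,"dz":0.03,"ax":0,"ay":0,"az":0,"gripper":-1},{"dx":0,"dy":0,"dz":0,"ax":0,"ay":0,"az":0,"gripper":-1}]'
```

```text
t: 12.42
tcp_pos: [0.5735, -0.186, 0.0452]
tcp_rot: [[-1.0, -0.001, 0.003], [-0.001, 1.0, -0.003], [-0.003, -0.003, -1.0]]
ft_force: [-8.6, -0.4, 26.2]
grip_width: 0.004
finger_force: 12.9
t: 12.58
tcp_pos: [0.5736, -0.186, 0.045]
tcp_rot: [[-1.0, -0.001, 0.004], [-0.001, 1.0, -0.004], [-0.004, -0.004, -1.0]]
ft_force: [-11.3, 0.3, 32.5]
grip_width: 0.007
finger_force: 16.2
```

Hard stop reached. I'll lift clear, back off toward the base and to the side, and check.

```bash
python3 -m jog '[{"dx":0,"dy":0,"dz":-0.5,"ax":0,"ay":0,"az":0,"gripper":-1},{"dx":0,"dy":0,"dz":-0.95,"ax":0,"ay":0,"az":0,"gripper":-1},{"dx":0,"dy":0,"dz":-0.95,"ax":0,"ay":0,"az":0,"gripper":-1},{"dx":0,"dy":0,"dz":-0.95,"ax":0,"ay":0,"az":0,"gripper":-1},{"dx":0,"dy":0,"dz":-0.95,"ax":0,"ay":0,"az":0,"gripper":-1},{"dx":0.5,"dy":-0.8,"dz":0,"ax":0,"ay":0,"az":0,"gripper":-1},{"dx":0.5,"dy":-0.8,"dz":0,"ax":0,"ay":0,"az":0,"gripper":-1},{"dx":0.5,"dy":-0.8,"dz":0,"ax":0,"ay":0,"az":0,"gripper":-1},{"dx":0.5,"dy":-0.8,"dz":0,"ax":0,"ay":0,"az":0,"gripper":-1},{"dx":0,"dy":0,"dz":0,"ax":0,"ay":0,"az":0,"gripper":-1}]'; python3 - <<'E'
from m import *
a,d=get_image("side");Q=cloud("side",d)
a0=cv2.imread("pics/side0.png");f=lambda x:cv2.resize(x[100:235,190:320],None,fx=3,fy=3,interpolation=2)
cv2.imwrite("pics/c4.png",np.hstack([f(a0),f(a)]))
angles(Q,np.array([.574,-.0935]),0.)
b,d=get_image("top");P=cloud("top",d);angles(P,np.array([.574,-.0935]),0.)
E
```

```text
t: 13.42
tcp_pos: [0.4895, -0.3178, 0.2118]
tcp_rot: [[-1.0, 0.005, -0.001], [0.005, 1.0, -0.002], [0.001, -0.002, -1.0]]
ft_force: [0.4, -1.0, -0.0]
grip_width: 0.006
finger_force: 0.0
far 72 z [0.0692 0.07   0.0706]
near 151 z [0.0004 0.0688 0.0703]
left 373 z [0.033  0.0443 0.0664]
right 48 z [0.0685 0.0695 0.0704]
panel 619 z [0.0653 0.066  0.0667]
far 165 z [0.0669 0.0687 0.0703]
near 306 z [-0.0008  0.064   0.0697]
left 105 z [-0.0001  0.0685  0.07  ]
right 106 z [0.0676 0.069  0.0708]
panel 1197 z [0.0639 0.0651 0.0665]
```

View pics/c4.png

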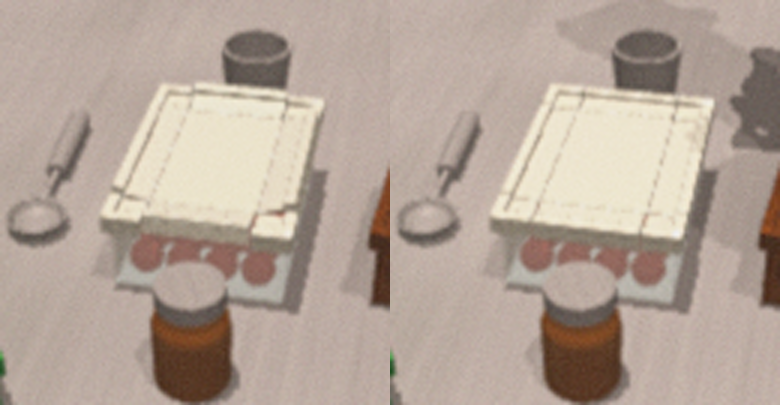

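All four sections are flush, with bead tops at about 70 mm. The box, jar, cup and spoon haven't moved.

```bash
python3 -c "from rig import *; print(hand_in())"
```

```text
the job is handed in; nothing more can be done
None
```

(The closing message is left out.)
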